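Spring tester: find the tired spring

ROBOT

A 6-joint arm with a two-finger parallel gripper is mounted at the origin on a cart in front of the work surface, level with it; the furniture and walls round the work are solid. World frame = base frame: x ahead of the robot, y to its left, z up, the work surface at z = 0. Lengths are in m, angles in rad, forces in N, time in s.
With the tool pointing down it reaches from about 0.35 to 0.95 m from the base axis. Payload 17.4 kg.
Tool frame: the origin (TCP) lies at the very end of the fingers, on their centre line; the grasp point (between the pads) lies 19 mm behind it; z points along the fingers, y is the line along which they close (so a half turn about z gives the same grasp; the last joint's range is limited). The gripper opens to 93 mm and grips with 3 to 60 N. Pads are 15 mm wide; open, the fingers measure 128 mm over their backs; the gripper's body (75 mm by 188 mm) begins 65 mm behind the grasp point.
Start: joints at [1.243, 0.116, 1.442, -0, 1.584, -0.038], TCP at [0.193, 0.647, 0.219] pointing down, gripper open.
Joint ranges: [-2.83, 2.83], [-0.83, 2.19], [0.07, 2.5], [-1.14, 4.28], [0.01, 3], [-2.97, 2.97]. Speed limits (rad/s): [1.89, 1.89, 2.22, 3.14, 3.14, 3.14].

INTERFACE

Orientations are given as a unit quaternion [x, y, z, w].
In Python, from bench import sensors, viewer, env gives the robot as it stands. The module is installed in compiled form; this text tells all that it offers.
- The arm moves only by the tool drive_tool, never from a script. Its argument "motion" is a list of rows, each a list of 5 numbers: the closure, from 0 (fully open) to 1 (shut), then the shift along the world's x, y, z in mm, then the turn about the world's z in rad. A call has exactly 8 rows; each row shifts and turns the commanded pose from where the row before left it; what a row does not reach is not made up. A row lasts 1/8 s, in which the tool goes at most 62.5 mm and 10.7 degrees, less where a joint would pass 70% of its speed; a pose out of reach is approached as far as the arm can. A call is refused whole if a number of a shift passes 62.5 or a number of a turn 0.188, either way. A call with a gripper value outside its range is refused whole. The fingers move at their own pace and stop on an object; "grip_force" is the grip in N (left out, the last holds). Time passes only in rows, so rows that do not move let the fingers close, or fill a call up. It gives the time, the measured TCP pose, the force, the opening and the grip force at its end, in the units of the state.
- sensors.get_obs(): the state, without advancing time (a new reading comes with each control period).
- viewer.get_image(name): name is "scene" or "top"; returns a dict with "image" (420x560x3 uint8, red, green, blue), "range_z" (420x560 float32, m along the optical axis (not along the pixel's ray), 0 where there is no reading), "fx", "fy", "cx", "cy" (pixels), "dist" ([k1, k2, p1, p2, k3] as OpenCV has them; the pictures are not rectified), "R" (3x3) and "t" (3): a world point X has camera coordinates R X + t. Camera axes: x right, y down, z forward; pixel columns grow to the right and rows downward; lengths in m; the calibration is good to about 2 mm. A picture is of the moment at which its call begins.
- env.sign_off(): hands the job in; it is judged then, once.
The state is a dict: "time": time; "qpos": joint angles; "joint_velocities": joint speeds; "joint_torque": joint torques, N m; "tool_pos": TCP position; "tool_rot": TCP orientation; "ft_force": force on the tool from outside, world axes, zero at the start; "torque": the same for the moment, N m; "finger_gap": finger opening in m; "gripper_force": force on a finger pad.
Only numpy, scipy, OpenCV 4.12 (cv2) and the standard library are available. Lean on these libraries where they do the work, as an engineer would, in place of code of your own. Each camera call takes 0.05 s, during which the arm holds its last target. There are 200 camera calls.

TASK

Test the three springs standing in the grey tester, from the robot's left to its right: gently press each cap straight down until its underside is level with the red tip of the height pin beside it, hold it there for about half a second while you feel how hard it pushes back, and let it up again, never pressing so far that the coils close up. One spring is tired and pushes back with about half the force of the others: take it out by its cup and seat it upright and fully home in the socket of the red reject block, without forcing it. Leave the two sound springs in their nests and do not disturb the other things.

Things in the scene. Friction and masses are not known exactly. Their poses are not given: they have to be found in the camera images.
- tester: Fixed grey tester base, 90 (x) x 300 (y) x 16 mm high, a plate with three round nests in a row along its y axis at y = +100, 0 and -100 mm (at its yaw 0, +y is the robot's left). Nests are 43 mm wide and 8 mm deep. Origin: centre of its underside, on the worktop. A small turn of at most 15 degrees is possible.
- holder: Fixed red reject block, 84 x 84 x 22 mm high, with one round upright socket in its middle, 43 mm wide, 12 mm deep, its mouth bevelled by 2 mm. Origin: centre of its underside, on the worktop.
- holder_floor (a point): Centre of the socket's floor in the red reject block, 10 mm above the worktop.
- spring_1: One of three spring units that look alike (places drawn by lot; one is tired): aluminium cup, 40 mm across, 45 mm high, foot bevelled 3 mm, about 0.15 kg, with a coil spring and steel cap standing out of it. Origin: centre of its underside, 8 mm above the worktop in its nest; z up. Red-tipped height pin at the rim at local -x. Grip the cup across its local y, 36 mm above its underside.
- spring_1_cap (a joint): How far the cap of spring_1 is pressed down, m: 0 at rest, 0.010 at the marked height, over 0.013 coils close up, 0.015 solid; springs back. Push-back at the mark: sound 13 to 16 N, tired 5.5 to 7.5 N. A sixth of that is preload, met before the cap moves; beyond it the force grows evenly.
- spring_1_pin (a point): Red tip of the height pin of spring_1, 57 mm above the unit's origin, at local x = -17 mm. The pins differ by less than 0.05 mm, too little to tell the units apart by measuring.
- spring_1_top (a point): Centre of the top face of the flat round steel cap of spring_1, 28 mm across, 6 mm thick. At rest 73 mm above the unit's origin; the underside is at 67 mm, the pin's red tip at 57 mm (17 mm from the axis; no stop). At the mark the underside is level with the tip.
- spring_2: One of three spring units that look alike (places drawn by lot; one is tired): aluminium cup, 40 mm across, 45 mm high, foot bevelled 3 mm, about 0.15 kg, with a coil spring and steel cap standing out of it. Origin: centre of its underside, 8 mm above the worktop in its nest; z up. Red-tipped height pin at the rim at local -x. Grip the cup across its local y, 36 mm above its underside.
- spring_2_cap (a joint): How far the cap of spring_2 is pressed down, m: 0 at rest, 0.010 at the marked height, over 0.013 coils close up, 0.015 solid; springs back. Push-back at the mark: sound 13 to 16 N, tired 5.5 to 7.5 N. A sixth of that is preload, met before the cap moves; beyond it the force grows evenly.
- spring_2_pin (a point): Red tip of the height pin of spring_2, 57 mm above the unit's origin, at local x = -17 mm. The pins differ by less than 0.05 mm, too little to tell the units apart by measuring.
- spring_2_top (a point): Centre of the top face of the flat round steel cap of spring_2, 28 mm across, 6 mm thick. At rest 73 mm above the unit's origin; the underside is at 67 mm, the pin's red tip at 57 mm (17 mm from the axis; no stop). At the mark the underside is level with the tip.
- spring_3: One of three spring units that look alike (places drawn by lot; one is tired): aluminium cup, 40 mm across, 45 mm high, foot bevelled 3 mm, about 0.15 kg, with a coil spring and steel cap standing out of it. Origin: centre of its underside, 8 mm above the worktop in its nest; z up. Red-tipped height pin at the rim at local -x. Grip the cup across its local y, 36 mm above its underside.
- spring_3_cap (a joint): How far the cap of spring_3 is pressed down, m: 0 at rest, 0.010 at the marked height, over 0.013 coils close up, 0.015 solid; springs back. Push-back at the mark: sound 13 to 16 N, tired 5.5 to 7.5 N. A sixth of that is preload, met before the cap moves; beyond it the force grows evenly.
- spring_3_pin (a point): Red tip of the height pin of spring_3, 57 mm above the unit's origin, at local x = -17 mm. The pins differ by less than 0.05 mm, too little to tell the units apart by measuring.
- spring_3_top (a point): Centre of the top face of the flat round steel cap of spring_3, 28 mm across, 6 mm thick. At rest 73 mm above the unit's origin; the underside is at 67 mm, the pin's red tip at 57 mm (17 mm from the axis; no stop). At the mark the underside is level with the tip.
- dropper_bottle: Brown dropper bottle with black rubber top, 42 mm in diameter, 110 mm high, behind the tester; bystander, origin under its centre.
- timer: White lab timer, 48 x 64 x 59 mm, behind the tester; bystander, origin under its centre.
- crucible_1: Small white porcelain crucible, 41 mm wide, 34 mm high; bystander, origin under its centre.
- beaker_50: Small glass beaker, 49 mm wide, 58 mm high, behind the reject block; bystander, origin under its centre.

How it is judged:
On the way, in this order (a step that is already met when the one before it is completed fails the run):
1. the left spring of the tester is held at its marked height, 10 mm down within 1.5 mm, for 0.25 s (((y of spring_1 in the frame of tester between 0.05 and 0.15 m and value of joint spring_1_cap between 0.0085 and 0.0115 m) or (y of spring_2 in the frame of tester between 0.05 and 0.15 m and value of joint spring_2_cap between 0.0085 and 0.0115 m) or (y of spring_3 in the frame of tester between 0.05 and 0.15 m and value of joint spring_3_cap between 0.0085 and 0.0115 m))), for 0.25 s.
2. the middle spring of the tester is held at its marked height, 10 mm down within 1.5 mm, for 0.25 s (((y of spring_1 in the frame of tester between -0.05 and 0.05 m and value of joint spring_1_cap between 0.0085 and 0.0115 m) or (y of spring_2 in the frame of tester between -0.05 and 0.05 m and value of joint spring_2_cap between 0.0085 and 0.0115 m) or (y of spring_3 in the frame of tester between -0.05 and 0.05 m and value of joint spring_3_cap between 0.0085 and 0.0115 m))), for 0.25 s.
3. the right spring of the tester is held at its marked height, 10 mm down within 1.5 mm, for 0.25 s (((y of spring_1 in the frame of tester between -0.15 and -0.05 m and value of joint spring_1_cap between 0.0085 and 0.0115 m) or (y of spring_2 in the frame of tester between -0.15 and -0.05 m and value of joint spring_2_cap between 0.0085 and 0.0115 m) or (y of spring_3 in the frame of tester between -0.15 and -0.05 m and value of joint spring_3_cap between 0.0085 and 0.0115 m))), for 0.25 s.
At the end, for the whole second after the job is handed in: The tired unit stands upright (0.06 rad) and at rest in the red socket, within 2.5 mm of its floor and 4 mm of its centre; the sound units stand upright at rest in their nests, within 12 mm of their start and seated within 2.5 mm; all caps are up (within 2 mm) (linear speed of each of spring_1, spring_2, spring_3 below 0.02 m/s and angle between each of spring_1, spring_2, spring_3's own z axis and vertical below 0.06 rad and value of joint each of spring_1_cap, spring_2_cap, spring_3_cap below 0.002 m and ((z of spring_1_pin in the frame of spring_1 below 0.05698 m and horizontal distance between spring_1 and holder_floor below 0.004 m and height (world z) of spring_1 below 0.0125 m) or (z of spring_1_pin in the frame of spring_1 above 0.05698 m and distance of spring_1 from where it was at the start of the episode below 0.012 m and height (world z) of spring_1 below 0.0105 m)) and ((z of spring_2_pin in the frame of spring_2 below 0.05698 m and horizontal distance between spring_2 and holder_floor below 0.004 m and height (world z) of spring_2 below 0.0125 m) or (z of spring_2_pin in the frame of spring_2 above 0.05698 m and distance of spring_2 from where it was at the start of the episode below 0.012 m and height (world z) of spring_2 below 0.0105 m)) and ((z of spring_3_pin in the frame of spring_3 below 0.05698 m and horizontal distance between spring_3 and holder_floor below 0.004 m and height (world z) of spring_3 below 0.0125 m) or (z of spring_3_pin in the frame of spring_3 above 0.05698 m and distance of spring_3 from where it was at the start of the episode below 0.012 m and height (world z) of spring_3 below 0.0105 m))); the robot touches nothing.
It fails at once if a cap is pressed more than 13 mm down (coils closed up) (value of joint any of spring_1_cap, spring_2_cap, spring_3_cap above 0.013 m).
It fails at once if a spring unit is forced against the tester or the reject block with more than 25 N (contact force between any of spring_1, spring_2, spring_3 and tester above 25 N or contact force between any of spring_1, spring_2, spring_3 and holder above 25 N).
It fails at once if a sound spring unit is moved by more than 20 mm ((z of spring_1_pin in the frame of spring_1 above 0.05698 m and distance of spring_1 from where it was at the start of the episode above 0.02 m) or (z of spring_2_pin in the frame of spring_2 above 0.05698 m and distance of spring_2 from where it was at the start of the episode above 0.02 m) or (z of spring_3_pin in the frame of spring_3 above 0.05698 m and distance of spring_3 from where it was at the start of the episode above 0.02 m)).
It fails at once if a bystander (dropper bottle, timer, crucible, beaker) is moved by more than 20 mm (distance of any of dropper_bottle, timer, crucible_1, beaker_50 from where it was at the start of the episode above 0.02 m).
It also fails if it takes over 66 s, if anything falls off the work surface, if the arm or the gripper's body presses on something with over 40 N, if the wrist force passes 120 N, or if a joint passes its speed limit or range.

## Working session

There is one attempt and no reset: what is moved stays moved. The work goes in short steps, Python scripts to look and compute and a tool call to move; the robot and the scene stay as the last step left them, time stands still between calls to the robot, and variables do not carry over. Pictures are saved under pics/ and viewed, at most 10 in all, crops included, and the job is handed in when it is done.

Besides the shell and the picture viewer there is one more tool, called after "Request:" as name(argument=value, ...), one argument or row to a line, values as JSON. drive_tool: Moves the arm, as the interface text tells. Its arguments: {"type":"object","properties":{"motion":{"type":"array"},"grip_force":{"type":"number"}},"required":["motion"]}

```bash
mkdir -p pics; python3 - <<'E'
from bench import sensors, viewer
import cv2, numpy as np
for n in("scene","top"):
    d=viewer.get_image(n); np.savez(n+"0.npz",**d)
    cv2.imwrite(f"pics/{n}0.png",d["image"][...,::-1])
    print(n,d["fx"],d["cx"],d["dist"],-np.array(d["R"]).T@d["t"])
o=sensors.get_obs(); print(o)
E
```

```text
scene 487.8544235290282 275.96434263054476 [-0.16993933  0.          0.          0.          0.        ] [ 1.36053869 -0.48908436  0.88626958]
top 466.97843846903714 285.6197802666826 [-0.00068145  0.          0.          0.          0.        ] [ 0.48770944 -0.02693333  1.09537271]
{'time': 0.1, 'qpos': array([ 1.24320783e+00,  1.16454323e-01,  1.44217856e+00,  9.34915050e-06,
        1.58399153e+00, -3.77945533e-02]), 'joint_velocities': array([-4.72643443e-05, -4.80301311e-07, -1.74352275e-03,  6.91311685e-04,
       -2.84521846e-04,  1.49098096e-03]), 'joint_torque': array([ 2.87279341e-03, -7.22898817e+01, -6.23871088e+01,  7.82806054e-02,
        2.27704353e-02, -5.69154588e-05]), 'tool_pos': array([0.19283123, 0.64669018, 0.21798037]), 'tool_rot': array([ 1.44390404e-01,  9.89520664e-01, -5.06442580e-04, -9.83193528e-05]), 'ft_force': array([ 0.86664721,  0.72147254, -0.58757643]), 'torque': array([ 0.00409107, -0.02114621, -0.00428922]), 'gripper_force': 0.0, 'finger_gap': 0.09308654564048706}
```

View pics/scene0.png

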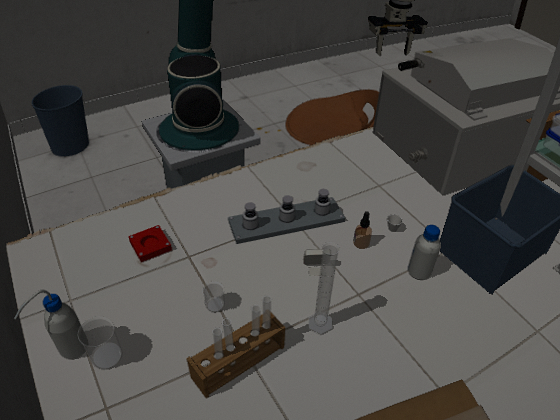

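View pics/top0.png

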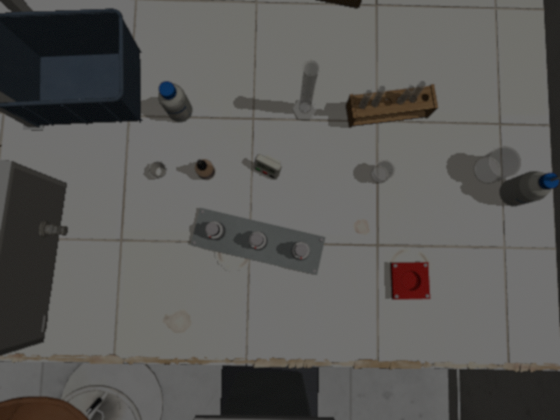

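The top view shows the tester with caps near px (214,230), (258,241) and (302,251), and the red block near (410,281). The bottle, timer and crucible are behind the tester, and the beaker is near (381,173).

```bash
cat >h.py <<'E'
import numpy as np, cv2
def cloud(d):
    h,w=d["range_z"].shape; K=np.array([[d["fx"],0,d["cx"]],[0,d["fy"],d["cy"]],[0,0,1]],float)
    v,u=np.mgrid[:h,:w]; n=cv2.undistortPointsIter(np.dstack([u,v]).reshape(-1,1,2).astype(float),K,np.array(d["dist"],float),None,None,(3,50,1e-10)).reshape(h,w,2) if True else 0
    z=d["range_z"]; pc=np.dstack([n[...,0]*z,n[...,1]*z,z]); P=(pc-d["t"])@d["R"]; P[z==0]=np.nan
    ray=np.dstack([n,np.ones((h,w))])@d["R"]; C=-np.array(d["R"]).T@d["t"]
    return P,ray,C
def plane(ray,C,m,z): r=ray[m]; return C[:2]+r[:,:2]*((z-C[2])/r[:,2])[:,None]
E
python3 - <<'E'
from h import *
for n in("scene","top"):
    d=dict(np.load(n+"0.npz")); P,ray,C=cloud(d); im=d["image"].astype(int)
    X,Y,Z=P[...,0],P[...,1],P[...,2]
    w=(X>.3)&(X<.75)&(Y>-.4)&(Y<.3)
    fl=w&(abs(Z)<.012); print(n,"floor z",np.nanmedian(Z[fl]))
    red=(im[...,0]>90)&(im[...,1]<60)&(im[...,2]<60)&w
    k,lab,st,ce=cv2.connectedComponentsWithStats(red.astype(np.uint8))
    i=1+np.argmax(st[1:,4]); m=(lab==i)&(abs(Z-.022)<.004)
    q=plane(ray,C,m,.022).astype(np.float32)
    print("holder",st[i],np.median(Z[m]),cv2.minAreaRect(q),np.nanmin(Z[lab==i]))
    s=(lab==i)&(Z<.017)&(Z>.005); print("socketfloor px",s.sum(),np.nanmean(P[s],0) if s.any() else 0)
    t=w&(X<.62)&(Y>-.15)&(abs(Z-.016)<.004)
    k,lab,st,ce=cv2.connectedComponentsWithStats(t.astype(np.uint8)); i=1+np.argmax(st[1:,4])
    print("tester",st[i],np.median(Z[lab==i]),cv2.minAreaRect(plane(ray,C,lab==i,.016).astype(np.float32)))
    c=w&(X<.58)&(Y>-.15)&(Z>.074)&(Z<.09)
    k,lab,st,ce=cv2.connectedComponentsWithStats(c.astype(np.uint8))
    for i in range(1,k):
        if st[i,4]>15:
            q=plane(ray,C,lab==i,.081).astype(np.float32); print("cap",st[i],q.mean(0),cv2.minEnclosingCircle(q),np.median(Z[lab==i]))
    hh=w&(Z>.03); k,lab,st,ce=cv2.connectedComponentsWithStats(hh.astype(np.uint8))
    for i in range(1,k):
        if st[i,4]>40: print("obj",np.nanmin(P[lab==i],0).round(3),np.nanmax(P[lab==i],0).round(3))
d=np.load("top0.npz")["image"]
a=cv2.resize(d[200:280,180:330],None,fx=5,fy=5,interpolation=cv2.INTER_CUBIC)
b=np.zeros_like(a); e=cv2.resize(d[255:305,380:440],None,fx=4,fy=4,interpolation=cv2.INTER_CUBIC)
cv2.imwrite("pics/crop0.png",np.vstack([a,np.pad(e,((0,0),(0,750-240),(0,0)))])[...,::-1])
E
```

```text
scene floor z 0.001910940870055737
holder [151 227   2   1   2] 0.025898924825293317 ((0.41960030794143677, -0.30483242869377136), (0.0, 0.0), 0.0) 0.0029658011736771735
socketfloor px 0 0
tester [ 229  197  116   44 1926] 0.01693295965099527 ((0.5497828125953674, 0.024294063448905945), (0.2994917035102844, 0.0995359718799591), 77.8780746459961)
cap [318 189  11   8  66] [0.5687589  0.12026153] ((0.5706963539123535, 0.12075453996658325), 0.016647813841700554) 0.08221408144946885
cap [282 195  11  10  80] [0.54857147 0.02211322] ((0.5494961142539978, 0.021469447761774063), 0.018295474350452423) 0.08190266861641751
cap [244 202  11  10  80] [ 0.5272372  -0.07534867] ((0.5280985236167908, -0.07630163431167603), 0.018016790971159935) 0.08163180077330014
obj [0.551 0.1   0.03 ] [0.589 0.139 0.087]
obj [0.529 0.003 0.03 ] [0.569 0.043 0.085]
obj [ 0.507 -0.095  0.03 ] [ 0.551 -0.055  0.086]
obj [0.693 0.128 0.03 ] [0.734 0.169 0.11 ]
obj [0.687 0.237 0.03 ] [0.727 0.28  0.038]
obj [ 0.7   -0.027  0.031] [0.736 0.015 0.063]
obj [ 0.686 -0.284  0.03 ] [ 0.736 -0.235  0.061]
top floor z -0.00
[... 444 characters left out ...]
689772  0.12116517] ((0.570332944393158, 0.12104569375514984), 0.013931655324995518) 0.08004129736973542
cap [250 233  13  13 129] [0.5490433  0.02412754] ((0.5490615367889404, 0.024159079417586327), 0.013809443451464176) 0.07985385352583482
cap [295 244  13  12 128] [ 0.52832216 -0.07334399] ((0.5283293128013611, -0.07314226031303406), 0.013877424411475658) 0.08004600089537514
obj [ 0.701 -0.026  0.03 ] [0.745 0.036 0.062]
obj [0.691 0.13  0.03 ] [0.732 0.17  0.11 ]
obj [ 0.69  -0.284  0.031] [ 0.738 -0.237  0.062]
obj [0.69 0.24 0.03] [0.728 0.279 0.039]
obj [0.551 0.102 0.03 ] [0.59  0.141 0.084]
obj [0.53  0.006 0.03 ] [0.569 0.044 0.084]
obj [ 0.508 -0.093  0.031] [ 0.546 -0.055  0.086]
```

View pics/crop0.png

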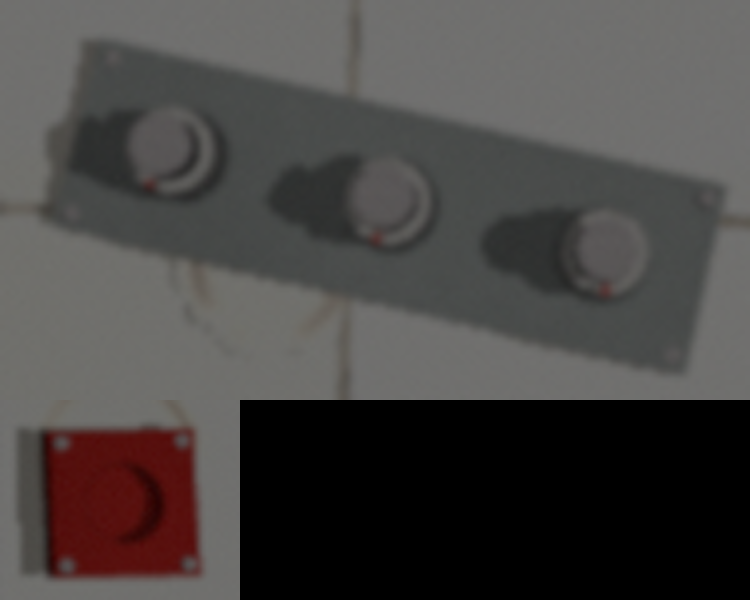

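```bash
python3 - <<'E'
from h import *
for n in("scene","top"):
    d=dict(np.load(n+"0.npz")); P,ray,C=cloud(d); im=d["image"].astype(int)
    X,Y,Z=P[...,0],P[...,1],P[...,2]
    red=(im[...,0]>60)&(im[...,0]>2.2*im[...,1])&(im[...,0]>2.2*im[...,2])
    h=red&(Y<-.2)&(Y>-.5)&(X<.6)&(X>.3)
    top=h&(abs(Z-.022)<.006); q=plane(ray,C,top,.022).astype(np.float32)
    print(n,"holder",h.sum(),top.sum(),cv2.minAreaRect(q),np.nanmedian(Z[top]))
    print(" z hist",np.histogram(Z[h],bins=[-.01,.004,.008,.012,.016,.02,.03]))
    f=h&(Z<.0135)&(Z>.006); print(" floor",f.sum(),np.nanmean(P[f],0))
    for c in((.5703,.122),(.5492,.0242),(.5282,-.0736)):
        m=(im[...,0]>60)&(im[...,0]>1.5*im[...,1])&(im[...,0]>1.5*im[...,2])&(np.hypot(X-c[0],Y-c[1])<.035)&(Z>.03)
        q=plane(ray,C,m,.065)
        print(" pin",m.sum(),(q-c).mean(0) if len(q) else None)
    b=(X>-.1)&(X<.75)&(Y>.3)&(Y<.9)&(Z>.06)
    for y in np.arange(.3,.9,.1):
        s=b&(Y>y)&(Y<y+.1); print(" tall y",round(y,1),s.sum(),np.nanmin(P[s],0).round(2) if s.any() else'',np.nanmax(P[s],0).round(2) if s.any() else'')
E
```

```text
scene holder 669 565 ((0.4620550572872162, -0.3279425799846649), (0.08330896496772766, 0.08465320616960526), 2.7293951511383057) 0.022650184928815372
 z hist (array([  4,   7,  63,  30,  41, 524]), array([-0.01 ,  0.004,  0.008,  0.012,  0.016,  0.02 ,  0.03 ]))
 floor 93 [ 0.45898053 -0.32434339  0.01046098]
 pin 0 None
 pin 0 None
 pin 0 None
 tall y 0.3 0  
 tall y 0.4 5099 [0.31 0.43 0.06] [0.68 0.5  0.31]
 tall y 0.5 6122 [0.13 0.5  0.06] [0.69 0.6  0.4 ]
 tall y 0.6 3913 [0.15 0.6  0.06] [0.69 0.7  0.43]
 tall y 0.7 2610 [0.17 0.7  0.06] [0.7  0.8  0.36]
 tall y 0.8 1250 [0.4  0.8  0.21] [0.71 0.9  0.35]
 tall y 0.9 0  
top holder 1118 899 ((0.465146005153656, -0.32659387588500977), (0.07907772809267044, 0.0818982943892479), 1.0932921171188354) 0.020994360065670774
 z hist (array([  1,  66, 137,  15, 282, 617]), array([-0.01 ,  0.004,  0.008,  0.012,  0.016,  0.02 ,  0.03 ]))
 floor 198 [ 0.4655024  -0.32740324  0.00929498]
 pin 0 None
 pin 0 None
 pin 0 None
 tall y 0.3 0  
 tall y 0.4 8059 [0.31 0.43 0.06] [0.68 0.5  0.24]
 tall y 0.5 251 [0.31 0.5  0.06] [0.36 0.5  0.18]
 tall y 0.6 0  
 tall y 0.7 0  
 tall y 0.8 0  
 tall y 0.9 0
```

```bash
python3 - <<'E'
from h import *
d=dict(np.load("top0.npz")); P,ray,C=cloud(d)
def at(u,v,z):
    r=cv2.remap(ray.astype(np.float32),np.float32([[u]]),np.float32([[v]]),1)[0,0]; return C[:2]+r[:2]*(z-C[2])/r[2]
for (u,v),c in zip(((150,184),(376,239),(605,290)),((.5703,.122),(.5492,.0242),(.5282,-.0736))):
    q=at(180+u/5-.4,200+v/5-.4,.065)-c; print(q,"local x yaw",np.arctan2(-q[1],-q[0]))
s=[at(380+u/4-.375,255+(v-400)/4-.375,.022) for u,v in((62,443),(182,440),(189,563),(66,565))]
print(s,np.mean(s,0))
E
```

```text
[-0.01647874  0.00569406] local x yaw -0.3326960447446405
[-0.01761174  0.00329958] local x yaw -0.185204129723667
[-1.69787671e-02 -3.22901950e-06] local x yaw 0.00019017985495852144
[array([ 0.49863118, -0.29247244]), array([ 0.50165261, -0.36151705]), array([ 0.43216132, -0.36433102]), array([ 0.42976851, -0.29411437])] [ 0.46555341 -0.32810872]
```

Request:
drive_tool(
  motion=[
    [1,0,-40,10,0],
    [1,0,-45,10,0],
    [1,5,-45,10,0.02],
    [1,5,-45,5,0.02],
    [1,5,-45,5,0.02],
    [1,5,-45,5,0.018],
    [1,10,-45,0,0],
    [1,10,-25,0,0],
  ],
  grip_force=20,
)

```text
time: 1.1
tool_pos: [0.2329, 0.3102, 0.2638]
tool_rot: [0.106, 0.994, 0.0, 0.0]
ft_force: [0.6, 0.9, -0.0]
finger_gap: 0.0173
gripper_force: 0.0
```

Request:
drive_tool(
  motion=[
    [1,40,-25,0,0],
    [1,50,-27,-10,0],
    [1,50,-27,-20,0],
    [1,50,-27,-20,0],
    [1,50,-27,-20,0],
    [1,50,-27,-20,0],
    [1,37,-22,-20,0],
    [1,10,-6,-20,0],
  ],
)

```text
time: 2.1
tool_pos: [0.5711, 0.1224, 0.132]
tool_rot: [0.107, 0.994, -0.0, -0.001]
ft_force: [-0.3, -0.4, 0.4]
finger_gap: 0.0004
gripper_force: 0.0
```

Request:
drive_tool(
  motion=[
    [1,-1,-0.5,-20,0],
    [1,0,0,-15,0],
    [1,0,0,-8,0],
    [1,0,0,-2,0],
    [1,0,0,0,0],
    [1,0,0,0,0],
    [1,0,0,0,0],
    [1,0,0,0,0],
  ],
)

```text
time: 3.1
tool_pos: [0.569, 0.1234, 0.0888]
tool_rot: [0.106, 0.994, 0.0, 0.0]
ft_force: [-0.5, -0.1, 0.4]
finger_gap: 0.0004
gripper_force: 0.0
```

Request:
drive_tool(
  motion=[
    [1,1.3,-1.3,-4,0],
    [1,0,0,-4,0],
    [1,0,0,-3,0],
    [1,0,0,-2,0],
    [1,0,0,0,0],
    [1,0,0,0,0],
    [1,0,0,0,0],
    [1,0,0,0,0],
  ],
)

```text
time: 4.1
tool_pos: [0.5705, 0.122, 0.0763]
tool_rot: [0.106, 0.994, 0.0, 0.0]
ft_force: [-1.6, -2.0, 7.6]
finger_gap: 0.0007
gripper_force: 3.9
```

Request:
drive_tool(
  motion=[
    [1,0,0,-3,0],
    [1,0,0,-2.3,0],
    [1,0,0,0,0],
    [1,0,0,0,0],
    [1,0,0,0,0],
    [1,0,0,0,0],
    [1,0,0,0,0],
    [1,0,0,0,0],
  ],
)

```text
time: 5.1
tool_pos: [0.5707, 0.1221, 0.0716]
tool_rot: [0.106, 0.994, 0.0, 0.001]
ft_force: [-3.0, -2.5, 13.4]
finger_gap: 0.0001
gripper_force: 6.6
```

```bash
python3 - <<'E'
from bench import sensors, viewer
import cv2
o=sensors.get_obs(); print(o["tool_pos"],o["ft_force"])
d=viewer.get_image("scene"); i=d["image"][150:230,260:370,::-1]
cv2.imwrite("pics/press1.png",cv2.convertScaleAbs(cv2.resize(i,None,fx=6,fy=6,interpolation=cv2.INTER_CUBIC),alpha=1.8))
o=sensors.get_obs(); print(o["tool_pos"],o["ft_force"])
E
```

```text
[0.57072378 0.12212235 0.07160773] [-2.95502032 -2.52033873 13.38281082]
[0.57071026 0.12209069 0.07160616] [-3.14873679 -0.52108971 13.21465715]
```

View pics/press1.png

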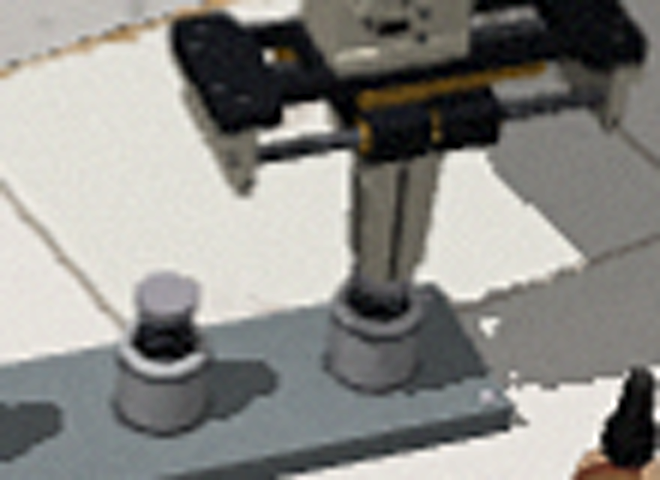

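The picture shows the closed fingers centred on the left cap near crop px (385,285), with the cap pressed down close to the cup rim. I'll go 0.4 mm deeper, hold, then let it up.

Request:
drive_tool(
  motion=[
    [1,0,0,-0.4,0],
    [1,0,0,0,0],
    [1,0,0,0,0],
    [1,0,0,0,0],
    [1,0,0,0,0],
    [1,0,0,4,0],
    [1,0,0,8,0],
    [1,0,0,20,0],
  ],
)

```text
time: 6.15
tool_pos: [0.5696, 0.122, 0.1017]
tool_rot: [0.106, 0.994, -0.0, -0.001]
ft_force: [0.1, 0.1, 0.1]
finger_gap: 0.0006
gripper_force: 0.0
```

Request:
drive_tool(
  motion=[
    [1,-5,-22,3,0],
    [1,-6,-28,0,0],
    [1,-6,-28,0,0],
    [1,-4,-20,-5,0],
    [1,0,0,-12,0],
    [1,0,0,-3,0],
    [1,0,0,0,0],
    [1,0,0,0,0],
  ],
)

```text
time: 7.15
tool_pos: [0.5494, 0.0246, 0.0851]
tool_rot: [0.105, 0.994, 0.0, 0.0]
ft_force: [-0.1, 0.6, 0.8]
finger_gap: 0.0004
gripper_force: 0.0
```

Request:
drive_tool(
  motion=[
    [1,0,0,-4,0],
    [1,0,0,-4,0],
    [1,0,0,-4,0],
    [1,0,0,-2.5,0],
    [1,0,0,0,0],
    [1,0,0,0,0],
    [1,0,0,0,0],
    [1,0,0,0,0],
  ],
)

```text
time: 8.15
tool_pos: [0.5499, 0.0242, 0.0718]
tool_rot: [0.106, 0.994, 0.0, 0.001]
ft_force: [-3.0, 1.5, 14.2]
finger_gap: 0.0004
gripper_force: 7.0
```

Sound. Go slightly deeper, hold, release, then on to the right spring.

Request:
drive_tool(
  motion=[
    [1,0,0,-0.6,0],
    [1,0,0,0,0],
    [1,0,0,0,0],
    [1,0,0,0,0],
    [1,0,0,0,0],
    [1,0,0,4,0],
    [1,0,0,8,0],
    [1,0,0,20,0],
  ],
)

```text
time: 9.15
tool_pos: [0.5486, 0.0241, 0.1016]
tool_rot: [0.106, 0.994, -0.0, -0.001]
ft_force: [0.5, -0.0, 0.5]
finger_gap: 0.0006
gripper_force: 0.0
```

Request:
drive_tool(
  motion=[
    [1,-5,-22,3,0],
    [1,-6,-28,0,0],
    [1,-6,-28,0,0],
    [1,-4,-20,-5,0],
    [1,0,0,-12,0],
    [1,0,0,-3,0],
    [1,0,0,0,0],
    [1,0,0,0,0],
  ],
)

```text
time: 10.15
tool_pos: [0.5284, -0.0735, 0.0851]
tool_rot: [0.105, 0.994, 0.0, 0.0]
ft_force: [-0.1, 0.1, 0.2]
finger_gap: 0.0006
gripper_force: 0.0
```

Request:
drive_tool(
  motion=[
    [1,0,0,-4,0],
    [1,0,0,-4,0],
    [1,0,0,-4,0],
    [1,0,0,-1.9,0],
    [1,0,0,0,0],
    [1,0,0,0,0],
    [1,0,0,0,0],
    [1,0,0,0,0],
  ],
)

```text
time: 11.15
tool_pos: [0.5285, -0.0739, 0.0713]
tool_rot: [0.106, 0.994, 0.0, 0.0]
ft_force: [0.0, 1.5, 6.8]
finger_gap: 0.0005
gripper_force: 3.0
```

The right spring is the tired one, about 6.8 N against 13–14 N. Hold it, release, and get ready to grip.

Request:
drive_tool(
  motion=[
    [1,0,0,-0.3,0],
    [1,0,0,0,0],
    [1,0,0,0,0],
    [1,0,0,0,0],
    [1,0,0,4,0],
    [1,0,0,10,0],
    [0,0,0,20,0.06],
    [0,0,0,10,0.08],
  ],
)

```text
time: 12.15
tool_pos: [0.5283, -0.0741, 0.1158]
tool_rot: [0.035, 0.999, -0.0, 0.0]
ft_force: [-0.4, 0.5, -0.6]
finger_gap: 0.0159
gripper_force: 0.0
```

Request:
drive_tool(
  motion=[
    [0,0,0,0,0.072],
    [0,0,0,0,0],
    [0,0,0,0,0],
    [0,0,0,0,0],
    [0,0,0,0,0],
    [0,0,0,0,0],
    [0,0,0,0,0],
    [0,0,0,0,0],
  ],
)

```text
time: 13.15
tool_pos: [0.5282, -0.0739, 0.1146]
tool_rot: [-0.0, 1.0, 0.0, -0.0]
ft_force: [0.0, -0.6, -0.1]
finger_gap: 0.0923
gripper_force: 0.0
```

Request:
drive_tool(
  motion=[
    [0,0,0,-20,0],
    [0,0,0,-20,0],
    [0,0,0,-20,0],
    [0,0,0,-15,0],
    [0,0,0,-10,0],
    [0,0,0,-4.5,0],
    [0,0,0,0,0],
    [0,0,0,0,0],
  ],
)

```text
time: 14.15
tool_pos: [0.5285, -0.074, 0.0257]
tool_rot: [-0.0, 1.0, -0.0, 0.0]
ft_force: [0.2, -0.3, 0.2]
finger_gap: 0.0931
gripper_force: 0.0
```

Request:
drive_tool(
  motion=[
    [0.4,0,0,0,0],
    [0.5,0,0,0,0],
    [0.55,0,0,0,0],
    [0.6,0,0,0,0],
    [0.8,0,0,0,0],
    [1,0,0,0,0],
    [1,0,0,0,0],
    [1,0,0,0,0],
  ],
  grip_force=20,
)

```text
time: 15.15
tool_pos: [0.5282, -0.0739, 0.0251]
tool_rot: [-0.0, 1.0, 0.0, -0.0]
ft_force: [0.2, 1.5, -0.2]
finger_gap: 0.0395
gripper_force: 20.0
```

Request:
drive_tool(
  motion=[
    [1,0,0,3,0],
    [1,0,0,7,0],
    [1,0,0,15,0],
    [1,0,0,20,0],
    [1,0,0,20,0],
    [1,0,0,10,0],
    [1,0,0,0,0],
    [1,0,0,0,0],
  ],
)

```text
time: 16.15
tool_pos: [0.5279, -0.0739, 0.0995]
tool_rot: [-0.0, 1.0, 0.0, -0.0]
ft_force: [-0.1, 0.0, -1.9]
finger_gap: 0.0398
gripper_force: 20.0
```

Request:
drive_tool(
  motion=[
    [1,-5,-20,0,0],
    [1,-10,-40,0,0],
    [1,-12,-48,0,0],
    [1,-12,-48,0,0],
    [1,-12,-48,0,0],
    [1,-8,-35,0,0],
    [1,-3.5,-15,0,0],
    [1,0,0,0,0],
  ],
)

```text
time: 17.15
tool_pos: [0.4654, -0.328, 0.0995]
tool_rot: [0.0, 1.0, 0.0, -0.0]
ft_force: [0.1, 1.3, -1.9]
finger_gap: 0.0398
gripper_force: 20.0
```

```bash
python3 - <<'E'
from bench import sensors, viewer
from h import *
o=sensors.get_obs(); print(o["tool_pos"],o["ft_force"],o["finger_gap"])
d=viewer.get_image("scene"); np.savez("s1.npz",**d); i=d["image"][170:280,90:210,::-1]
cv2.imwrite("pics/carry.png",cv2.convertScaleAbs(cv2.resize(i,None,fx=5,fy=5,interpolation=cv2.INTER_CUBIC),alpha=1.8))
P,ray,C=cloud(d); X,Y,Z=[P[...,k] for k in range(3)]
t=o["tool_pos"]
# cup: silver points below fingers
for a,b in((.08,.1),(.1,.11)):
    m=(np.hypot(X-t[0],Y-t[1])<.04)&(Z>a)&(Z<b); print(m.sum(),np.nanmin(P[m],0),np.nanmax(P[m],0)) if m.any() else None
m=(np.hypot(X-t[0],Y-t[1])<.035)&(Z>.05); print("lowest",np.nanmin(Z[m]))
E
```

```text
[ 0.46543492 -0.32803442  0.09950469] [ 0.13807411  1.26403773 -1.92070916] 0.039775176317247515
77 [ 0.46522114 -0.35071032  0.08100647] [ 0.48376604 -0.3070804   0.0999655 ]
81 [ 0.46758452 -0.35899686  0.10019035] [ 0.48468433 -0.29675047  0.10991433]
lowest 0.08100646639247379
```

View pics/carry.png

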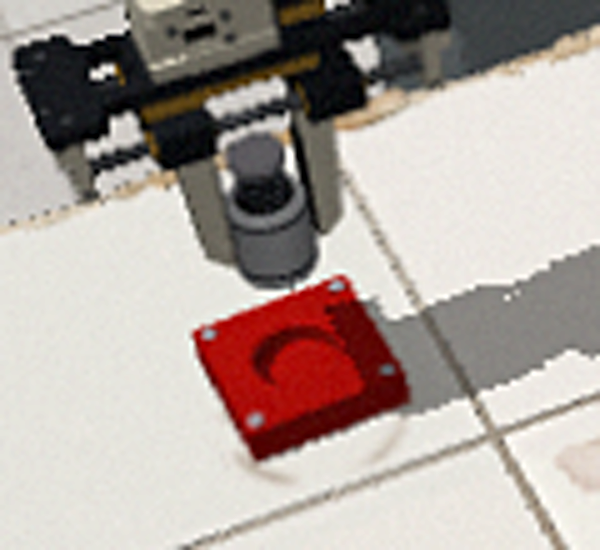

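The spring hangs upright in the fingers, with the cup bottom near crop px (278,280). The socket below it is free, centred near (305,365). Lowering in stages and watching the force.

Request:
drive_tool(
  motion=[
    [1,0,0,-15,0],
    [1,0,0,-18,0],
    [1,0,0,-14,0],
    [1,0,0,-7,0],
    [1,0,0,-3,0],
    [1,0,0,0,0],
    [1,0,0,0,0],
    [1,0,0,0,0],
  ],
)

```text
time: 18.2
tool_pos: [0.4658, -0.3281, 0.0435]
tool_rot: [-0.0, 1.0, -0.0, 0.0]
ft_force: [-0.4, 0.2, -2.0]
finger_gap: 0.0397
gripper_force: 20.0
```

Request:
drive_tool(
  motion=[
    [1,0,0,-1,0],
    [1,0,0,-1,0],
    [1,0,0,-1,0],
    [1,0,0,-1,0],
    [1,0,0,-0.5,0],
    [1,0,0,-0.5,0],
    [1,0,0,0,0],
    [1,0,0,0,0],
  ],
)

```text
time: 19.2
tool_pos: [0.4657, -0.3279, 0.0382]
tool_rot: [-0.0, 1.0, -0.0, 0.0]
ft_force: [-0.1, -0.1, -2.1]
finger_gap: 0.0397
gripper_force: 20.0
```

Request:
drive_tool(
  motion=[
    [1,0,0,-0.5,0],
    [1,0,0,-0.5,0],
    [1,0,0,-0.5,0],
    [1,0,0,-0.5,0],
    [1,0,0,-0.5,0],
    [1,0,0,0,0],
    [1,0,0,0,0],
    [1,0,0,0,0],
  ],
)

```text
time: 20.2
tool_pos: [0.4657, -0.3279, 0.0357]
tool_rot: [-0.0, 1.0, 0.0, -0.0]
ft_force: [0.7, -0.6, -2.2]
finger_gap: 0.0397
gripper_force: 20.0
```

Request:
drive_tool(
  motion=[
    [1,0,0,-0.5,0],
    [1,0,0,-0.5,0],
    [1,0,0,-0.5,0],
    [1,0,0,-0.5,0],
    [1,0,0,0,0],
    [1,0,0,0,0],
    [1,0,0,0,0],
    [1,0,0,0,0],
  ],
)

```text
time: 21.2
tool_pos: [0.4657, -0.3279, 0.0337]
tool_rot: [-0.0, 1.0, -0.0, -0.0]
ft_force: [0.4, 1.4, -1.4]
finger_gap: 0.0394
gripper_force: 20.0
```

Entering freely.

Request:
drive_tool(
  motion=[
    [1,0,0,-0.6,0],
    [1,0,0,-0.6,0],
    [1,0,0,-0.6,0],
    [1,0,0,-0.6,0],
    [1,0,0,-0.6,0],
    [1,0,0,-0.5,0],
    [1,0,0,0,0],
    [1,0,0,0,0],
  ],
)

```text
time: 22.2
tool_pos: [0.4657, -0.328, 0.0301]
tool_rot: [-0.0, 1.0, -0.0, -0.0]
ft_force: [0.2, -0.7, -2.3]
finger_gap: 0.0398
gripper_force: 20.0
```

Request:
drive_tool(
  motion=[
    [1,0,0,-0.5,0],
    [1,0,0,-0.5,0],
    [1,0,0,-0.5,0],
    [1,0,0,-0.4,0],
    [1,0,0,0,0],
    [1,0,0,0,0],
    [1,0,0,0,0],
    [1,0,0,0,0],
  ],
)

```text
time: 23.2
tool_pos: [0.4657, -0.3279, 0.0283]
tool_rot: [-0.0, 1.0, -0.0, 0.0]
ft_force: [-0.3, -0.6, -1.6]
finger_gap: 0.0395
gripper_force: 20.0
```

Request:
drive_tool(
  motion=[
    [1,0,0,-0.2,0],
    [1,0,0,-0.2,0],
    [1,0,0,-0.2,0],
    [1,0,0,-0.2,0],
    [1,0,0,0,0],
    [1,0,0,0,0],
    [1,0,0,0,0],
    [1,0,0,0,0],
  ],
)

```text
time: 24.2
tool_pos: [0.4657, -0.3279, 0.0274]
tool_rot: [-0.0, 1.0, 0.0, -0.0]
ft_force: [0.3, -0.5, -2.7]
finger_gap: 0.0399
gripper_force: 20.0
```

Request:
drive_tool(
  motion=[
    [1,0,0,-0.2,0],
    [1,0,0,-0.2,0],
    [1,0,0,-0.1,0],
    [1,0,0,0,0],
    [1,0,0,0,0],
    [1,0,0,0,0],
    [1,0,0,0,0],
    [1,0,0,0,0],
  ],
)

```text
time: 25.2
tool_pos: [0.4658, -0.328, 0.0271]
tool_rot: [-0.0, 1.0, -0.0, 0.0]
ft_force: [-3.0, 1.3, 5.3]
finger_gap: 0.04
gripper_force: 20.0
```

Floor contact at 5 N, at the expected height. Release slowly and rise.

Request:
drive_tool(
  motion=[
    [0.5,0,0,0,0],
    [0.4,0,0,0,0],
    [0.2,0,0,0,0],
    [0,0,0,0,0],
    [0,0,0,0,0],
    [0,0,0,0,0],
    [0,0,0,0,0],
    [0,0,0,0,0],
  ],
  grip_force=5,
)

```text
time: 26.2
tool_pos: [0.4657, -0.3279, 0.027]
tool_rot: [-0.0, 1.0, -0.0, 0.0]
ft_force: [-0.3, -0.7, -0.4]
finger_gap: 0.0928
gripper_force: 0.0
```

Request:
drive_tool(
  motion=[
    [0,0,0,5,0],
    [0,0,0,15,0],
    [0,0,0,25,0],
    [0,0,0,30,0],
    [0,0,0,40,0],
    [0,-20,0,40,0],
    [0,-30,0,20,0],
    [0,-20,0,0,0],
  ],
)

```text
time: 27.2
tool_pos: [0.3951, -0.3283, 0.2044]
tool_rot: [-0.0, 1.0, -0.001, 0.001]
ft_force: [-0.2, -0.3, -0.3]
finger_gap: 0.0929
gripper_force: 0.0
```

```bash
python3 - <<'E'
from bench import sensors, viewer
from h import *
o=sensors.get_obs(); print(o["tool_pos"],o["ft_force"],o["finger_gap"])
d=viewer.get_image("scene"); i=d["image"][170:280,90:370,::-1]
cv2.imwrite("pics/end.png",cv2.convertScaleAbs(cv2.resize(i,None,fx=2.8,fy=2.8,interpolation=cv2.INTER_CUBIC),alpha=1.8))
P,ray,C=cloud(d); X,Y,Z=[P[...,k] for k in range(3)]
for c in((.5703,.122),(.5492,.0242),(.4655,-.328)):
    m=(np.hypot(X-c[0],Y-c[1])<.025)&(Z>.07)&(Z<.095)
    q=P[m]; print(m.sum(),np.median(q,0))
E
```

```text
[ 0.39512567 -0.32827955  0.20437208] [-0.1953412  -0.28028671 -0.33053849] 0.0929426354274863
77 [0.57052191 0.11907289 0.08110894]
86 [0.55062101 0.0212876  0.08110655]
104 [ 0.46829848 -0.32786296  0.08347888]
```

View pics/end.png

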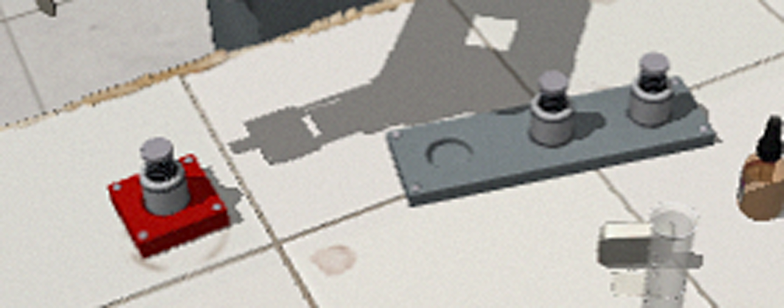

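The tired unit stands upright in the red socket near crop px (160,185). Its cap is at 83 mm, so it is fully home. The two sound units are still in their nests near (550,110) and (650,90).

```bash
python3 -c "
from bench import env
print(env.sign_off())"
```

```text
the job is handed in; nothing more can be done
None
```

All three springs were tested left to right; the tired one was on the right (about 6.8 N against 13–14 N), it now stands fully home in the red reject socket, the two sound springs are still in their nests, and the job is handed in (no verdict was returned).

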